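# Close the sieve stack on the shaker and hold it down for the wing nuts

## Robot

A 6-joint arm with a two-finger parallel gripper is mounted at the origin on a cart in front of the work surface, level with it; the furniture and walls round the work are solid. World frame = base frame: x ahead of the robot, y to its left, z up, the work surface at z = 0. Lengths are in m, angles in rad, forces in N, time in s.
With the tool pointing down it reaches from about 0.3 to 0.85 m from the base axis. Payload 5.4 kg.
Tool frame: the origin (TCP) lies at the very end of the fingers, on their centre line; the grasp point (between the pads) lies 19 mm behind it (arm.grip_depth is the distance from the TCP to the grasp point, in m); z points along the fingers, y is the line along which they close (so a half turn about z gives the same grasp; the last joint's range is limited). The gripper opens to 85 mm and grips with 20 to 120 N. Pads are 22 mm wide; open, the fingers measure 114 mm over their backs; the gripper's body (76 mm by 85 mm) begins 54 mm behind the grasp point. The pads swing forward as they close: fully open they stand 13 mm farther back than shut.
Start: joints at [0.991, 0.158, 1.597, -0, 1.386, -0.21], TCP at [0.208, 0.536, 0.203] pointing down, gripper open.
Joint ranges: [-2.91, 2.91], [-0.94, 2.29], [0.18, 2.7], [-1.29, 4.43], [0.17, 2.64], [-3, 3]. Speed limits (rad/s): [2.57, 2.57, 3.14, 3.14, 3.14, 3.14].

## Interface

Orientations are given as a unit quaternion [w, x, y, z].
In Python, from bench import arm gives the robot as it stands.
- The arm moves only by the tool send_rows, never from a script. Its argument "rows" is a list that holds one entry, the list of rows, each a list of 6 numbers: the shift along the tool's x, y, z in cm, then the turn, a rotation vector about the tool's x, y, z in degrees. A call has exactly 8 rows; each row is the pose to reach, as a shift and turn from the pose commanded when the call began, along the tool's axes at that moment; what a row does not reach only later rows make up. A row lasts 1/8 s, in which the tool goes at most 62.5 mm and 10.7 degrees, less where a joint would pass 70% of its speed; a pose out of reach is approached as far as the arm can. A call with a gripper value outside its range is refused whole. "gripper" is the closure, from 0 (fully open) to 1 (shut), set as the call begins (left out, the last holds). The fingers move at their own pace and stop on an object; the grip force is fixed at half the most. Time passes only in rows, so rows that repeat a pose let the fingers close, or fill a call up. It gives the time, the measured TCP pose, the force, the opening and the grip force at its end, in the units of the state.
- arm.observe(): the state, without advancing time (a new reading comes with each control period).
- arm.capture(name): name is "scene" or "top"; returns a dict with "color" (384x512x3 uint8, red, green, blue), "z_map" (384x512 float32, m along the optical axis (not along the pixel's ray), 0 where there is no reading), "fovy" (degrees; the focal length in pixels is half the picture's height over the tangent of half this angle, whatever the lens; pixels are square), "cx", "cy" (the principal point, pixels), "D" ([k1, k2, p1, p2, k3] as OpenCV has them; the pictures are not rectified), "eye" and "rotation" of the camera in the world. Camera axes: x right, y up, looking along -z (the intrinsics and any distortion apply to the point x, -y, -z); pixel columns grow to the right and rows downward; lengths in m; the calibration is good to about 2 mm. A picture is of the moment at which its call begins.
- arm.job_done(): hands the job in; it is judged then, once.
The state is a dict: "time": time; "qpos": joint angles; "qd": joint speeds; "effort": joint torques, N m; "eef_pos": TCP position; "ee_rot": TCP orientation; "contact_force": force on the tool from outside, world axes, zero at the start; "ft_torque": the same for the moment, N m; "width": finger opening in m; "grip_force": force on a finger pad.
Only numpy, scipy, OpenCV 4.12 (cv2) and the standard library are available. Lean on these libraries where they do the work, as an engineer would, in place of code of your own. Each camera call takes 0.05 s, during which the arm holds its last target. There are 200 camera calls.

## Task

Finish the sieve stack for grading filings: nest the loose sieve in the one already standing on the shaker, then set the lid on top with its two forked ends round the threaded rods. Press the lid straight down until the sprung platform has sunk about half of its travel (about 8 mm), so that the rod ends stand out above the forks and I can start the wing nuts; do not bottom the springs. Finish while still holding the lid down steadily like that, without letting go of it, and leave the things lying around where they are.

Things in the scene. Friction and masses are not known exactly. Their poses are not given: they have to be found in the camera images.
- sieve_shaker: Grey sieve shaker fixed on the bench, body 124 (x) x 164 (y) x 52 mm high, black control panel on its -x face. Origin: centre of its underside; z up, y along the line of its two upright rods. On its z axis: sprung platform (radius 37 mm) with receiver pan (60 mm wide) fixed on it and the lower sieve in the pan, rim 131 mm above the origin. Straddle the stack along x, across the rods.
- rod_tip_1 (a point): Tip of the +y threaded rod: upright, 6 mm thick, rounded tip, fixed to the shaker body (it does not sink with the platform), 60 mm from the stack's axis, tip 165 mm above the shaker's origin.
- rod_tip_2 (a point): Tip of the -y threaded rod, the same on the other side of the stack.
- shaker_platform (a joint): How far the sprung platform with pan and stack has sunk, in m: 0 at rest, 0.016 on its hard stop; it springs back. Stiffness 700 N/m, preload 8 N, of which platform, pan, sieves and lid (0.54 kg) use about 5 N: it stays at 0 under the stack's weight and sinks 8 mm under about 8 N on the lid.
- lower_sieve_mid (a point): The lower, fine sieve, standing loose in the receiver pan on the shaker (same shape and size as the upper one). The point is on its axis, half-way up, 18 mm above its underside; z up.
- upper_sieve_mid (a point): Loose coarse sieve upright on the bench: open steel cup, 60 mm wide, 36 mm high, 90 g, wall 2.5 mm. Its lowest 7 mm are a 52 mm spigot that drops into the 55 mm mouth below till the shoulder rests on that rim (adds 29 mm). Point: on its axis, 18 mm above its underside, z up; nested it is 29 mm above the lower sieve's point, 142 mm above the shaker's origin with the platform at rest.
- lid_grip (a point): Clamp lid lying on the bench, 140 g: 60 mm disc, 52 mm spigot 7 mm deep beneath, strap 138 mm (y) x 22 x 5 with forked ends (slot 12 mm wide, open outward), black grip bar on top 16 (x) x 48 (y) x 34 mm high. Point: on the axis in the bar, 34 mm above the underside, 21 above the strap, 13 below the bar's top. Seated at rest: 187 mm above the shaker's origin. Half turn is the same.
- wing_nut_1: A steel wing nut, about 38 mm over its wings, lying on the bench near the robot (to be left alone). Origin: centre of its underside.
- wing_nut_2: The second wing nut, the same (to be left alone). Origin: centre of its underside.
- brass_brush: A brass wire brush with a wooden handle, 190 mm long, lying to the left of the shaker (to be left alone).
- third_hand_1: A soldering stand with tweezers, up to 230 mm high, fixed on the heat board to the right of the work, beside the turntable; keep arm and gripper clear of it when crossing over. Origin: under its post.

How it is judged:
On the way:
1. the loose sieve is nested in the lower one on the shaker and has been let go (horizontal distance between lower_sieve_mid and sieve_shaker below 0.004 m and angle between each of lower_sieve_mid, upper_sieve_mid's own z axis and vertical below 0.06 rad and horizontal distance between upper_sieve_mid and lower_sieve_mid below 0.003 m and z of upper_sieve_mid in the frame of lower_sieve_mid between 0.0274 and 0.0306 m and contact force between the fingers and upper_sieve below 0.2 N), for 0.2 s.
At the end, for the whole second after the job is handed in: Robot still holding the lid down: platform sunk 4.5 to 11.5 mm, lid on sieve with 4 to 16 N; sieves and lid nested within 3 mm (lower sieve 4 mm off the shaker axis), seated within 1.6 mm, tilt under 0.06 rad, strap along the rods within 0.10 rad (horizontal distance between lower_sieve_mid and sieve_shaker below 0.004 m and angle between each of lower_sieve_mid, upper_sieve_mid, lid_grip's own z axis and vertical below 0.06 rad and horizontal distance between upper_sieve_mid and lower_sieve_mid below 0.003 m and z of upper_sieve_mid in the frame of lower_sieve_mid between 0.0274 and 0.0306 m and horizontal distance between lid_grip and upper_sieve_mid below 0.003 m and z of lid_grip in the frame of upper_sieve_mid between 0.0434 and 0.0466 m and angle between the y axis of lid_grip and the y axis of sieve_shaker, either way round below 0.1 rad and value of joint shaker_platform between 0.0045 and 0.0115 m and contact force between sieve_lid and upper_sieve between 4 and 16 N); the arm keeps its last pose, push and grip.
It fails at once if the springs are bottomed: the platform sinks beyond 15 mm (value of joint shaker_platform above 0.015 m).
It fails at once if a bystander is disturbed: wing nut or the brush moved by more than 30 mm (distance of any of wing_nut_1, wing_nut_2, brass_brush from where it was at the start of the episode above 0.03 m).
It also fails if it takes over 51 s, if anything falls off the work surface, if the arm or the gripper's body presses on something with over 40 N, if the wrist force passes 120 N, or if a joint passes its speed limit or range.

## Working session

There is one attempt and no reset: what is moved stays moved. The work goes in short steps, Python scripts to look and compute and a tool call to move; the robot and the scene stay as the last step left them, time stands still between calls to the robot, and variables do not carry over. Pictures are saved under pics/ and viewed, at most 10 in all, crops included, and the job is handed in when it is done.

Besides the shell and the picture viewer there is one more tool, called after "Request:" in YAML: its name, and indented under it one key for each argument. send_rows: Moves the arm, as the interface text tells. Its arguments: {"type":"object","properties":{"rows":{"type":"array"},"gripper":{"type":"number"}},"required":["rows"]}

```bash
mkdir -p pics; cat > h.py <<'E'
import numpy as np,cv2
from bench import arm
def pts(c):
    h,w=c["z_map"].shape; f=h/2/np.tan(np.radians(c["fovy"])/2)
    K=np.array([[f,0,c["cx"]],[0,f,c["cy"]],[0,0,1]]);
    u,v=np.meshgrid(np.arange(w),np.arange(h))
    n=cv2.undistortPoints(np.stack([u,v],-1).reshape(-1,1,2).astype(np.float64),K,np.array(c["D"],float)).reshape(h,w,2)
    d=np.stack([n[...,0],-n[...,1],-np.ones((h,w))],-1)
    R=np.array(c["rotation"]); 
    if R.size==4:
        from scipy.spatial.transform import Rotation as Ro; R=Ro.from_quat(np.roll(R,-1)).as_matrix()
    ray=d@R.T
    return np.array(c["eye"]),ray,np.array(c["eye"])+ray*c["z_map"][...,None]
E
python3 - <<'E'
from h import *
for n in ("scene","top"):
    c=arm.capture(n); np.savez(n+"0.npz",**c)
    cv2.imwrite(f"pics/{n}0.png",cv2.resize(c["color"][...,::-1],(768,576)))
    print(n,c["fovy"],c["eye"],c["rotation"],c["D"])
print(arm.observe(),arm.grip_depth)
E
```

```text
scene 43.85106910748851 [-0.11256663 -0.25666431  0.92861096] [ 0.8294794   0.31312083 -0.16001832 -0.43395094] [-0.02268275  0.          0.          0.          0.        ]
top 52.399755248700004 [0.2722853  0.17731788 1.11550051] [-0.65793488 -0.06986288  0.07555534  0.7460109 ] [0.01371098 0.         0.         0.         0.        ]
{'time': 0.1, 'qpos': array([ 9.90929281e-01,  1.58967040e-01,  1.59812604e+00, -6.33002884e-06,
        1.38617537e+00, -2.10091494e-01]), 'qd': array([-0.00024298, -0.002562  , -0.00122731,  0.00061077,  0.00249411,
        0.00055587]), 'effort': array([ 4.08770302e-04, -3.96991897e+01, -3.32337821e+01, -2.17310526e-04,
        4.16510738e-03, -8.36243458e-06]), 'eef_pos': array([0.20749723, 0.53562678, 0.20231617]), 'ee_rot': array([-3.19543557e-04,  1.83835585e-01,  9.82956650e-01, -7.74582567e-04]), 'contact_force': array([-0.58366501,  0.57915297, -0.44905796]), 'ft_torque': array([-0.09071774,  0.01365646,  0.03447527]), 'grip_force': 0.0, 'width': 0.08562301601641335} 0.0187
```

View pics/scene0.png

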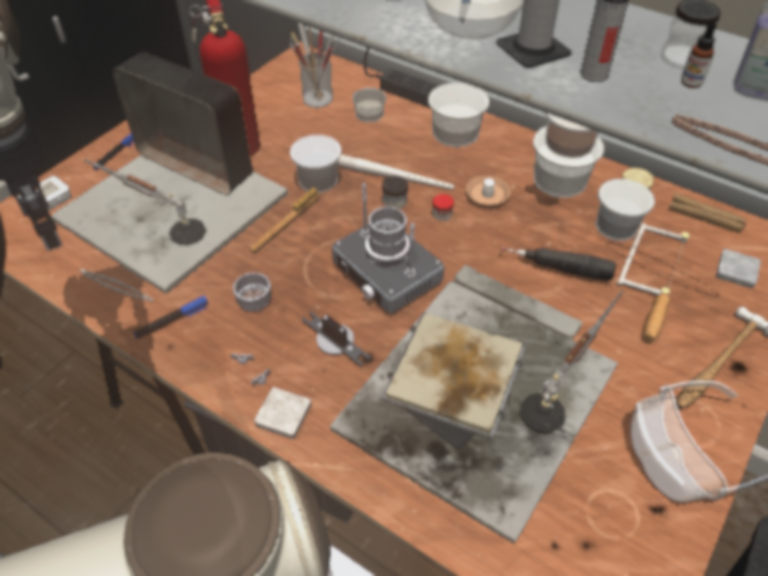

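View pics/top0.png

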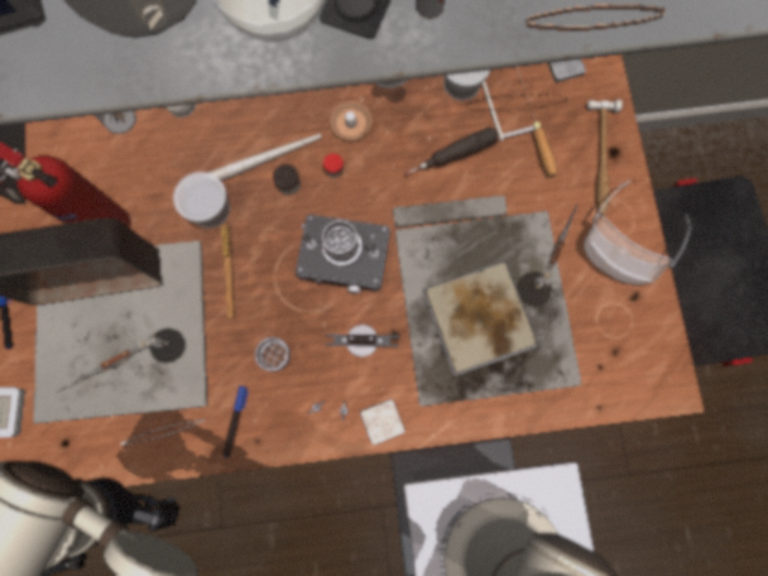

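```bash
python3 - <<'E'
from h import *
ims=[]
for n,cs in (("scene",[(168,194),(258,170),(225,224)]),("top",[(181,236),(228,165),(241,227)])):
    c=dict(np.load(n+"0.npz")); e,r,P=pts(c); np.save(n+"P.npy",P)
    row=[]
    for (u,v) in cs:
        s=42
        row.append(cv2.resize(c["color"][v-s:v+s,u-s:u+s,::-1],(264,264),interpolation=cv2.INTER_CUBIC))
        Q=P[v-s:v+s,u-s:u+s].reshape(-1,3)
        print(n,u,v,P[v,u].round(4), "zhist",np.histogram(Q[:,2],bins=np.arange(-.01,.2,.01))[0])
    ims.append(np.hstack(row))
cv2.imwrite("pics/crop.png",np.vstack(ims))
E
```

```text
scene 168 194 [0.4171 0.3798 0.0124] zhist [1697 4221  752  182  171    4    0    0    0    0    0    0    0    0
    0    0    0    0    0    0]
scene 258 170 [0.5674 0.2047 0.0752] zhist [1045 2263  394  258  366  431 1244   37  162   96  121  196  148  149
   98   15    6    7    0    0]
scene 225 224 [0.4086 0.1898 0.0371] zhist [1577 3538  941  130  140  264  232    0    0   43  164    0    0    0
    0    0    0    0    0    0]
top 181 236 [ 0.4161  0.3793 -0.0024] zhist [2245 4354  309   26   91    5    0    0    0    0    0    0    0    0
    0    0    0    0    0    0]
top 228 165 [0.5771 0.218  0.1047] zhist [1522 2628  273   61   89  373 1390   16  198   51   24  198   51   61
   82    7    4   11    0    0]
top 241 227 [0.4137 0.2044 0.0473] zhist [1905 3543 1104   58   74  228  110    0    0    3    2    0    0    0
    0    0    0    0    0    0]
```

View pics/crop.png

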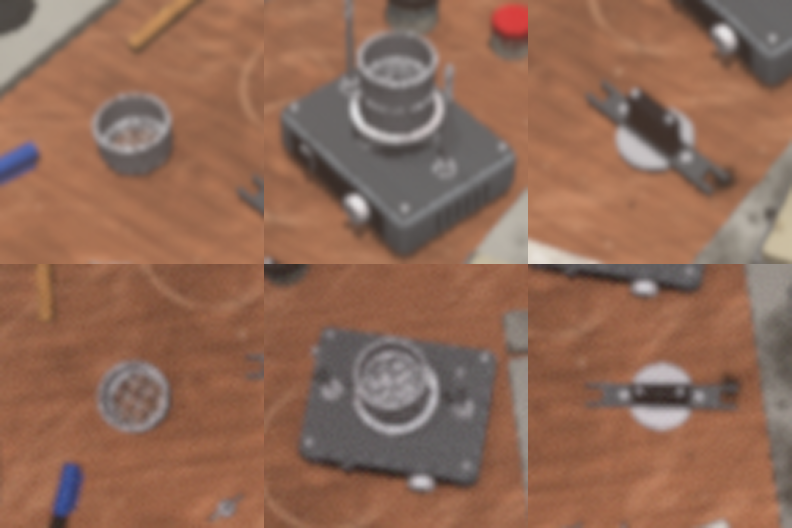

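```bash
cat >> h.py <<'E'
from scipy.optimize import least_squares
def circ(q,r):
    return least_squares(lambda p:np.hypot(*(q-p).T)-r,np.median(q,0),loss="soft_l1",f_scale=.002)
def rayz(c,uv,z):
    e,r,P=pts(c); d=cv2.remap(r.astype(np.float32),np.float32(uv)[None,:,:1],np.float32(uv)[None,:,1:],1)[0]
    return (e+d*((z-e[2])/d[:,2])[:,None])[:,:2]
def near(P,c,rad,z0,z1):
    return P[(np.hypot(P[...,0]-c[0],P[...,1]-c[1])<rad)&(P[...,2]>z0)&(P[...,2]<z1)]
E
python3 - <<'E'
from h import *
for n in("scene","top"):
    P=np.load(n+"P.npy"); c=dict(np.load(n+"0.npz"))
    for nm,ctr,z0,z1,top in (("sieve",(.416,.38),.026,.05,.036),("low",(.565,.21),.12,.15,.131)):
        q=near(P,ctr,.05,z0,z1); r=circ(q[:,:2],.02875)
        print(n,nm,len(q),r.x.round(4),np.sqrt(np.mean(r.fun**2)).round(4),np.percentile(q[:,2],[10,50,90,98]).round(4))
    e,ray,_=pts(c)
    g=cv2.cvtColor(c["color"],cv2.COLOR_RGB2HSV).astype(int)
    # shaker body top
    m=(g[...,1]<70)&(P[...,2]>.040)&(P[...,2]<.064)&(np.hypot(P[...,0]-.57,P[...,1]-.21)<.13)
    m=cv2.morphologyEx(m.astype(np.uint8),cv2.MORPH_OPEN,np.ones((3,3)))
    k,_=cv2.findContours(m,0,1); k=max(k,key=cv2.contourArea)[:,0]
    X=rayz(c,k,.052); print(n,"body",cv2.minAreaRect((X*1000).astype(np.float32)))
    # lid: disc bright; strap dark
    V=(g[...,2]); reg=np.hypot(P[...,0]-.415,P[...,1]-.2)<.09
    m=(g[...,1]<60)&(V>140)&reg
    k=np.argwhere(m)[:,::-1]; X=rayz(c,k,.013); rr=circ(X,.0) ; print(n,"disc px",len(k),X.mean(0),X.min(0),X.max(0))
    m=(((g[...,1]<110)&(V<110))).astype(np.uint8)&reg
    k,_=cv2.findContours(m,0,1); k=max(k,key=cv2.contourArea)[:,0]
    X=rayz(c,k,.013); print(n,"strap",cv2.minAreaRect((X*1000).astype(np.float32)))
    q=near(P,(.415,.2),.06,.035,.06); print("bar",len(q),np.median(q,0),cv2.minAreaRect((q[:,:2]*1000).astype(np.float32)))
    q=near(P,(.57,.21),.1,.14,.18); print("tips",q[np.hypot(*(q[:,:2]-[.567,.21]).T)>.04].round(3).tolist()[:12])
E
```

```text
scene sieve 188 [0.4112 0.3728] 0.0016 [0.028  0.0342 0.0386 0.0399]
scene low 169 [0.5888 0.2193] 0.0117 [0.1216 0.1294 0.1344 0.1462]
scene body ((580.3428955078125, 217.20094299316406), (168.25845336914062, 130.0680694580078), 74.45116424560547)
scene disc px 208 [0.38435444 0.1757728 ] [ 0.14467685 -0.04742683] [0.44676477 0.24443473]
scene strap ((172.3005828857422, 2.6647415161132812), (52.00179672241211, 121.48103332519531), 0.2734505236148834)
bar 143 [0.415638   0.2031593  0.04630131] ((418.28057861328125, 204.77359008789062), (48.926143646240234, 16.502614974975586), 81.92729949951172)
tips [[0.609, 0.281, 0.164], [0.611, 0.279, 0.163], [0.607, 0.279, 0.163], [0.608, 0.277, 0.164], [0.606, 0.279, 0.16], [0.606, 0.276, 0.162], [0.604, 0.278, 0.159], [0.604, 0.275, 0.161], [0.605, 0.279, 0.155], [0.607, 0.277, 0.154], [0.603, 0.277, 0.154], [0.606, 0.276, 0.153]]
top sieve 104 [0.4115 0.3718] 0.0011 [0.0306 0.0364 0.0388 0.0406]
top low 98 [0.5884 0.2193] 0.0083 [0.1231 0.1308 0.1341 0.1417]
top body ((585.7701416015625, 219.92971801757812), (162.4851837158203, 124.87256622314453), 74.01297760009766)
top disc px 210 [0.41839928 0.20409918] [0.38930044 0.11190617] [0.44956294 0.24157763]
top strap ((420.22796630859375, 203.4923095703125), (60.64546203613281, 19.159753799438477), 79.62126159667969)
bar 101 [0.41768776 0.20438463 0.0469058 ] ((418.30322265625, 205.32473754882812), (47.10744857788086, 14.018630027770996), 82.75902557373047)
tips [[0.607, 0.279, 0.166], [0.606, 0.277, 0.167], [0.607, 0.275, 0.164], [0.605, 0.28, 0.163], [0.603, 0.277, 0.167], [0.605, 0.275, 0.16], [0.603, 0.278, 0.159], [0.604, 0.276, 0.157], [0.604, 0.279, 0.15], [0.604, 0.277, 0.15], [0.606, 0.275, 0.141], [0.603, 0.278, 0.143]]
```

```bash
python3 - <<'E'
from h import *
for n in("scene","top"):
    P=np.load(n+"P.npy"); c=dict(np.load(n+"0.npz"))
    q=near(P,(.588,.219),.036,.121,.15); r=circ(q[:,:2],.02875)
    print(n,"low",len(q),r.x.round(4),np.sqrt(np.mean(r.fun**2)).round(4),np.percentile(q[:,2],[10,50,90]).round(4))
    q=near(P,(.588,.219),.036,.06,.1); print("pan",len(q),np.percentile(q[:,2],[10,50,90]).round(4))
    t=[near(P,x,.02,.1,.18) for x in((.605,.277),(.571,.162))]
    for q in t: print("rod",len(q),np.median(q,0).round(4),q[:,2].max().round(4))
    if min(map(len,t)): d=np.median(t[0],0)-np.median(t[1],0); print("yaw",np.degrees(np.arctan2(d[1],d[0])),"mid",(np.median(t[0],0)+np.median(t[1],0))/2)
    q=near(P,(.418,.205),.085,.006,.022); q=q[np.abs((q[:,:2]-[.418,.205])@[np.sin(1.44),-np.cos(1.44)])<.014]
    q=q[np.abs((q[:,:2]-[.418,.205])@[np.cos(1.44),np.sin(1.44)])>.03]
    print("strap",cv2.minAreaRect((q[:,:2]*1000).astype(np.float32)),q[:,2].mean())
    for x in ((.425,.265),(.41,.143)): qq=near(q,x,.03,0,.1); print(len(qq),np.median(qq,0))
E
```

```text
scene low 202 [0.5894 0.2204] 0.0014 [0.1223 0.1289 0.1327]
pan 304 [0.0749 0.0806 0.0963]
rod 44 [0.6057 0.2778 0.1332] 0.1645
rod 54 [0.5728 0.1625 0.1353] 0.1665
yaw 74.04997653725208 mid [0.58923395 0.22016307 0.13425878]
strap ((418.97900390625, 206.2786102294922), (138.10940551757812, 23.91463279724121), 82.4531021118164) 0.013623155852716994
84 [0.42217229 0.25191703 0.01384248]
97 [0.41227746 0.15773625 0.01343691]
top low 131 [0.5889 0.2199] 0.0012 [0.1231 0.1304 0.1336]
pan 250 [0.075  0.078  0.0875]
rod 22 [0.6042 0.2769 0.1418] 0.167
rod 18 [0.5708 0.1623 0.1423] 0.1652
yaw 73.7467696011085 mid [0.58747663 0.21961157 0.14204583]
strap ((417.8104248046875, 208.48207092285156), (143.09129333496094, 22.87616729736328), 81.10646057128906) 0.01367920887134435
87 [0.42434996 0.25068572 0.01377205]
79 [0.41109643 0.15875082 0.01386151]
```

```bash
cat >> h.py <<'E'
from scipy.spatial.transform import Rotation as Ro
def go(t,yaw):
    s=arm.observe(); R=Ro.from_quat(np.roll(s["ee_rot"],-1))
    y=np.radians(yaw); Y=np.array([np.cos(y),np.sin(y),0]); Z=np.array([0,0,-1.]); T=Ro.from_matrix(np.stack([np.cross(Y,Z),Y,Z],1))
    print("shift cm",(R.inv().apply(np.array(t)-s["eef_pos"])*100).round(2),"turn",np.degrees((R.inv()*T).as_rotvec()).round(2),
      "pos",s["eef_pos"].round(4),"t",s["time"],"F",s["contact_force"].round(2),"w",round(s["width"],4),"q",s["qpos"].round(2))
E
python3 -c "
from h import *
go([.4113,.3722,.11],-16)"
```

```text
shift cm [-24.91  -7.86   9.24] turn [-9.000e-02  5.000e-02  8.481e+01] pos [0.2075 0.5356 0.2023] t 0.1 F [-0.58  0.58 -0.45] w 0.0856 q [ 0.99  0.16  1.6  -0.    1.39 -0.21]
```

Request:
send_rows:
  rows:
    - [[-3,-1,1,0,0,10.6],[-6,-2,2,0,0,21.2],[-10,-3,3,0,0,31.8],[-14,-4.4,5,0,0,42.4],[-18,-5.7,7,0,0,53],[-21,-6.7,8,0,0,63.6],[-24,-7.5,9,0,0,74.2],[-24.9,-7.86,9.2,0,0,84.8]]
  gripper: 0

```text
time: 1.1
eef_pos: [0.4122, 0.3712, 0.1099]
ee_rot: [0.0, 0.801, 0.599, -0.001]
contact_force: [-0.3, 0.0, 0.5]
width: 0.0856
grip_force: 0.0
```

```bash
python3 -c "
from h import *
go([.4113,.3722,.006],-16)
c=arm.capture('scene');cv2.imwrite('pics/s1.png',c['color'][...,::-1][120:280,80:300].repeat(3,0).repeat(3,1))"
```

```text
shift cm [ 0.09 -0.1  10.39] turn [-0.08  0.1  -0.46] pos [0.4122 0.3712 0.1099] t 1.1 F [-0.28  0.02  0.51] w 0.0856 q [ 0.52  0.2   1.74 -0.    1.2   0.8 ]
```

View pics/s1.png

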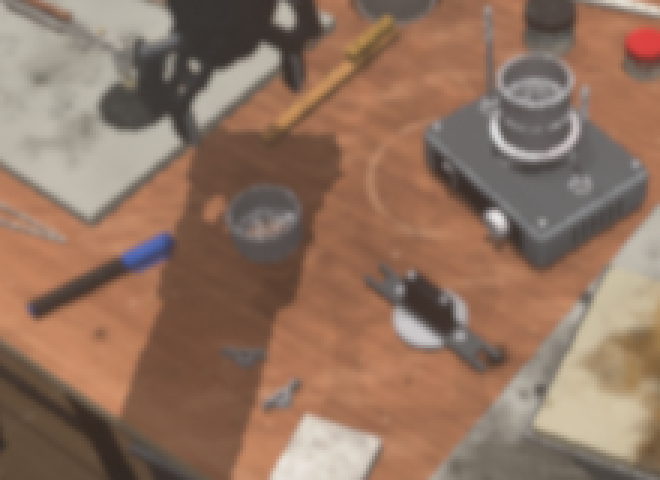

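Request:
send_rows:
  rows:
    - [[0.1,-0.1,2,0,0,-0.4],[0.1,-0.1,4,0,0,-0.4],[0.1,-0.1,6,0,0,-0.4],[0.1,-0.1,8,0,0,-0.4],[0.1,-0.1,9.5,0,0,-0.4],[0.1,-0.1,10.3,0,0,-0.4],[0.1,-0.1,10.3,0,0,-0.4],[0.1,-0.1,10.3,0,0,-0.4]]

```text
time: 2.15
eef_pos: [0.4115, 0.3745, 0.0089]
ee_rot: [0.0, 0.796, 0.605, 0.001]
contact_force: [-0.1, 0.1, -0.1]
width: 0.0855
grip_force: 0.0
```

Request:
send_rows:
  rows:
    - [[0,0,0,0,0,0],[0,0,0,0,0,0],[0,0,0,0,0,0],[0,0,0,0,0,0],[0,0,0,0,0,0],[0,0,0,0,0,0],[0,0,0,0,0,0],[0,0,0,0,0,0]]
  gripper: 0.6

```text
time: 3.15
eef_pos: [0.4109, 0.3741, 0.0082]
ee_rot: [-0.0, 0.796, 0.605, -0.0]
contact_force: [0.2, -0.4, 0.4]
width: 0.0342
grip_force: 0.0
```

```bash
python3 -c "
from h import *
go([.4113,.3722,.21],-16)"
```

```text
shift cm [ -0.17   0.09 -20.18] turn [-0.    0.    0.41] pos [0.4109 0.3741 0.0082] t 3.15 F [ 0.21 -0.41  0.43] w 0.0342 q [0.52 0.35 1.79 0.   1.   0.79]
```

```bash
python3 -c "
from h import *
a=[]
for n,(u,v) in(('scene',(168,194)),('top',(181,236))):
    c=arm.capture(n); a.append(cv2.resize(c['color'][v-60:v+60,u-60:u+60,::-1],(390,390),interpolation=2)); np.savez(n+'1.npz',**c)
cv2.imwrite('pics/s2.png',np.hstack(a))"
```

```text
(no output)
```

View pics/s2.png

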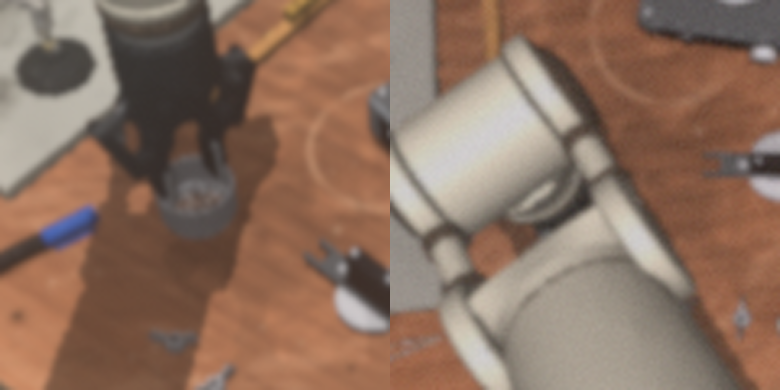

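```bash
python3 -c "
from h import *
c=dict(np.load('scene1.npz')); e,r,P=pts(c)
for X,Y in((160,185),(160,165),(215,160),(215,145),(216,125),(190,170),(175,150),(120,130),(240,100),(240,120)):
    u=int(168-60+X/3.25);v=int(194-60+Y/3.25); print((X,Y),c['color'][v,u],P[v,u].round(3))
q=near(P,(.411,.374),.06,.028,.05); print(circ(q[:,:2],.02875).x,len(q))
s=arm.observe(); print(s['qpos'],s['eef_pos'],s['width'])
# project TCP
R=Ro.from_quat(np.roll(c['rotation'],-1)); 
f=192/np.tan(np.radians(c['fovy'])/2)
for p in ([.4109,.3741,.0082],[.4109,.3741,.05],[.4113,.3722,.036]):
    k=R.inv().apply(np.array(p)-c['eye']); u=c['cx']+f*k[0]/-k[2]; v=c['cy']-f*k[1]/-k[2]; print((u-108)*3.25,(v-134)*3.25)
"
```

```text
(160, 185) [58 50 47] [0.382 0.374 0.064]
(160, 165) [54 47 44] [0.383 0.371 0.087]
(215, 160) [70 64 62] [0.426 0.359 0.059]
(215, 145) [77 72 70] [0.428 0.359 0.075]
(216, 125) [54 46 43] [0.431 0.358 0.094]
(190, 170) [85 79 78] [0.431 0.398 0.019]
(175, 150) [83 62 51] [0.45  0.435 0.002]
(120, 130) [68 62 60] [0.362 0.382 0.134]
(240, 100) [57 48 44] [0.452 0.352 0.108]
(240, 120) [59 48 43] [0.448 0.351 0.091]
[0.41101341 0.37305379] 155
[ 5.21002261e-01  3.45284818e-01  1.79299808e+00 -1.02013686e-05
  1.00330853e+00  7.93090662e-01] [0.41091781 0.37406154 0.0082044 ] 0.03453583842308706
195.76261804569876 206.6011433976074
188.21567211948903 170.93648255966167
192.9931780216254 183.82067451958696
```

```bash
python3 -c "
from h import *
c=dict(np.load('scene1.npz')); e,r,P=pts(c)
for z in np.arange(.0,.1,.006):
    q=near(P,(.411,.374),.05,z,z+.006); a=np.radians(-16); l=(q[:,:2]-[.411,.374])@np.array([[np.cos(a),-np.sin(a)],[np.sin(a),np.cos(a)]])
    print(round(z,3),len(q),np.histogram(l[:,0],bins=np.arange(-.05,.051,.01))[0], l.min(0).round(3),l.max(0).round(3))
cv2.imwrite('pics/s3.png',cv2.resize(c['color'][170:215,145:195,::-1],(700,630),interpolation=2))
"
```

```text
0.0 374 [33 63 61 30 35 36 29 32 30 25] [-0.05  -0.049] [0.049 0.044]
0.006 100 [ 0  0  8  7 19 28 19 17  2  0] [-0.029 -0.042] [0.034 0.036]
0.012 68 [ 0  0 12  8  4 16 13 15  0  0] [-0.028 -0.032] [0.029 0.029]
0.018 55 [ 0  0  9  7  8 13 10  8  0  0] [-0.029 -0.03 ] [0.029 0.029]
0.024 54 [ 0  0 15  6  7 11 12  3  0  0] [-0.03 -0.03] [0.03  0.029]
0.03 68 [ 0  0 16  9 10 11 16  5  1  0] [-0.029 -0.032] [0.03  0.031]
0.036 44 [ 0  0  7  4  4  9 10  9  1  0] [-0.029 -0.032] [0.031 0.029]
0.042 14 [0 0 4 1 0 0 5 4 0 0] [-0.024 -0.012] [0.023 0.008]
0.048 28 [0 3 9 2 0 0 8 6 0 0] [-0.032 -0.013] [0.028 0.013]
0.054 27 [0 5 6 2 0 0 8 6 0 0] [-0.033 -0.011] [0.03  0.011]
0.06 30 [ 0  4 10  2  0  0 10  4  0  0] [-0.031 -0.012] [0.029 0.009]
0.066 22 [0 3 6 2 0 0 7 4 0 0] [-0.032 -0.012] [0.025 0.014]
0.072 24 [ 0  2  4  1  0  0 12  5  0  0] [-0.031 -0.013] [0.027 0.013]
0.078 26 [0 4 6 0 0 0 7 4 5 0] [-0.035 -0.013] [0.036 0.007]
0.084 52 [ 4 10 14  1  0  0  6  7  7  3] [-0.048 -0.013] [0.046 0.01 ]
0.09 79 [ 7 15 14  0  0  0  4  6 18 15] [-0.047 -0.014] [0.048 0.011]
0.096 41 [ 5  1  8  1  0  0  3  1  8 14] [-0.049 -0.014] [0.048 0.013]
```

View pics/s3.png

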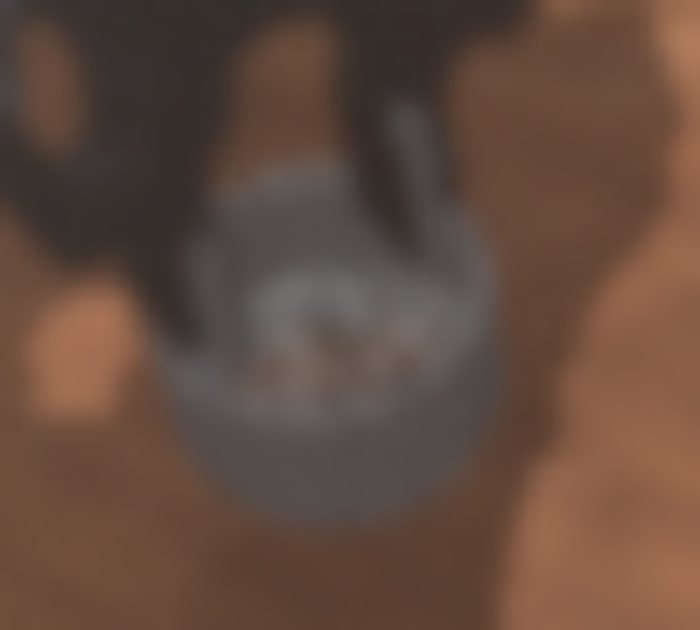

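Request:
send_rows:
  rows:
    - [[0,0,-1,0,0,0],[0,0,-3,0,0,0],[0,0,-5,0,0,0],[0,0,-7,0,0,0],[0,0,-8,0,0,0],[0,0,-8,0,0,0],[0,0,-8,0,0,0],[0,0,-8,0,0,0]]

```text
time: 4.25
eef_pos: [0.4103, 0.3737, 0.0872]
ee_rot: [-0.0, 0.796, 0.605, -0.001]
contact_force: [-0.6, -0.1, -0.1]
width: 0.0341
grip_force: 0.0
```

```bash
python3 -c "
from h import *
c=arm.capture('scene'); e,r,P=pts(c); np.savez('scene2.npz',**c)
go([.411,.373,.006],-16)
a=np.radians(-16)
for z in np.arange(.0,.18,.006):
    q=near(P,(.411,.374),.06,z,z+.006); l=(q[:,:2]-[.411,.374])@np.array([[np.cos(a),-np.sin(a)],[np.sin(a),np.cos(a)]])
    if len(q): print(round(z,3),len(q),np.histogram(l[:,0],bins=np.arange(-.05,.051,.01))[0], l.min(0).round(3),l.max(0).round(3))
cv2.imwrite('pics/s4.png',cv2.resize(c['color'][140:220,128:208,::-1],(560,560),interpolation=2))
"
```

```text
shift cm [-0.05  0.09  8.14] turn [-0.06  0.06  0.41] pos [0.4104 0.3738 0.0874] t 4.3 F [-0.22  0.26 -0.13] w 0.0342 q [0.52 0.23 1.76 0.   1.16 0.79]
0.0 611 [70 87 79 48 48 40 36 40 42 51] [-0.06 -0.06] [0.059 0.06 ]
0.006 109 [ 0  0  7 10 22 29 22 19  0  0] [-0.028 -0.043] [0.029 0.031]
0.012 79 [ 0  0 14 13 14 10 17 11  0  0] [-0.029 -0.031] [0.029 0.028]
0.018 75 [ 0  0 12 13 12 11 13 14  0  0] [-0.029 -0.031] [0.029 0.03 ]
0.024 76 [ 0  0 12 14 13 13  9 15  0  0] [-0.029 -0.031] [0.03 0.03]
0.03 94 [ 0  0 19 10 15 15 14 18  3  0] [-0.029 -0.031] [0.032 0.031]
0.036 45 [ 0  0  9  9  5  6  3 12  1  0] [-0.027 -0.033] [0.031 0.028]
0.114 6 [0 0 1 0 0 0 5 0 0 0] [-0.024 -0.009] [0.017 0.012]
0.12 19 [0 0 6 3 0 0 8 2 0 0] [-0.026 -0.011] [0.025 0.01 ]
0.126 28 [ 0  5  7  1  0  0 10  5  0  0] [-0.032 -0.015] [0.029 0.012]
0.132 34 [ 0  4 11  0  0  0 11  7  1  0] [-0.032 -0.012] [0.03  0.011]
0.138 29 [0 6 7 1 0 0 9 6 0 0] [-0.033 -0.012] [0.029 0.008]
0.144 34 [ 0  5 12  2  0  0 10  4  1  0] [-0.032 -0.013] [0.03 0.01]
0.15 26 [ 0  2  4  2  0  0 15  3  0  0] [-0.032 -0.011] [0.026 0.013]
0.156 28 [0 4 6 0 0 0 9 7 2 0] [-0.034 -0.014] [0.038 0.013]
0.162 51 [ 6  9 11  0  0  0  7  8  7  3] [-0.046 -0.014] [0.043 0.01 ]
0.168 99 [ 9 18 17  2  0  0  8  8 22 13] [-0.05  -0.014] [0.051 0.011]
0.174 55 [ 4  1 14  1  0  0  2  3  6 21] [-0.052 -0.014] [0.049 0.014]
```

View pics/s4.png

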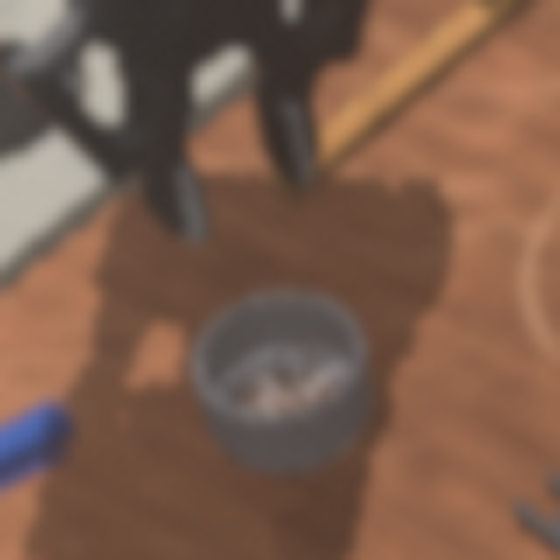

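Request:
send_rows:
  rows:
    - [[0,0,0,0,0,0.4],[0,0,0,0,0,0.4],[0,0,0,0,0,0.4],[0,0,0,0,0,0.4],[0,0,0,0,0,0.4],[0,0,0,0,0,0.4],[0,0,0,0,0,0.4],[0,0,0,0,0,0.4]]
  gripper: 0

```text
time: 5.3
eef_pos: [0.4109, 0.3741, 0.0882]
ee_rot: [-0.0, 0.799, 0.602, 0.0]
contact_force: [-0.0, -0.0, 0.7]
width: 0.0854
grip_force: 0.0
```

```bash
cat >> h.py <<'E'
def prof(ctr,z0,z1,rad=.075,cam='scene',yaw=-16):
    c=arm.capture(cam); e,r,P=pts(c); a=np.radians(yaw)
    for z in np.arange(z0,z1,.006):
        q=near(P,ctr,rad,z,z+.006); l=(q[:,:2]-ctr)@np.array([[np.cos(a),-np.sin(a)],[np.sin(a),np.cos(a)]])
        if len(q): print(round(z,3),len(q),np.histogram(l[:,0],bins=np.arange(-.07,.071,.01))[0], l.min(0).round(3),l.max(0).round(3))
E
python3 -c "
from h import *
go([.411,.373,-.02],-16)
prof((.411,.374),.06,.15)"
```

```text
shift cm [-0.1   0.04 10.82] turn [ 0.   -0.    0.01] pos [0.4109 0.3741 0.0882] t 5.3 F [-0.04 -0.03  0.65] w 0.0854 q [0.52 0.23 1.76 0.   1.16 0.8 ]
0.126 5 [0 0 0 0 0 0 0 0 0 0 0 5 0 0] [ 0.042 -0.007] [0.044 0.011]
0.132 12 [0 1 4 0 0 0 0 0 0 0 0 6 1 0] [-0.051 -0.011] [0.054 0.008]
0.138 30 [ 0  8  5  0  0  0  0  0  0  0  0 17  0  0] [-0.057 -0.014] [0.048 0.013]
0.144 34 [ 0 10  6  0  0  0  0  0  0  0  0 12  6  0] [-0.058 -0.012] [0.055 0.013]
```

Request:
send_rows:
  rows:
    - [[-0.1,0.1,2,0,0,0],[-0.1,0.1,4,0,0,0],[-0.1,0.1,6,0,0,0],[-0.1,0.1,8,0,0,0],[-0.1,0.1,9.5,0,0,0],[-0.1,0.1,10.5,0,0,0],[-0.1,0.1,11.2,0,0,0],[-0.1,0.1,11.2,0,0,0]]

```text
time: 6.35
eef_pos: [0.4114, 0.3728, -0.024]
ee_rot: [-0.0, 0.799, 0.602, -0.0]
contact_force: [0.1, 0.4, -0.6]
width: 0.0854
grip_force: 0.0
```

```bash
python3 -c "
from h import *
go([.411,.373,-.025],-16)
prof((.411,.374),.0,.06)"
```

```text
shift cm [ 0.01 -0.05  0.1 ] turn [-0.02  0.02  0.01] pos [ 0.4114  0.3728 -0.024 ] t 6.35 F [ 0.12  0.4  -0.6 ] w 0.0854 q [ 0.52  0.4   1.8  -0.    0.94  0.8 ]
0.0 882 [62 79 62 78 74 53 62 53 55 50 56 89 47 34] [-0.074 -0.075] [0.074 0.075]
0.006 110 [ 1  0  0  0 10 12 21 27 22 16  0  1  0  0] [-0.063 -0.046] [0.043 0.049]
0.012 74 [ 0  0  0  0  5 11 19 11 12 16  0  0  0  0] [-0.028 -0.031] [0.028 0.029]
0.018 88 [ 0  0  2  0 17 11  9 14 13 14  0  8  0  0] [-0.049 -0.031] [0.049 0.029]
0.024 96 [ 0  5  8  0 10 13 13 11 12 15  0  7  2  0] [-0.056 -0.031] [0.054 0.029]
0.03 102 [ 0  6  4  0 16  9 11 13 12 14  4 10  3  0] [-0.056 -0.031] [0.056 0.031]
0.036 69 [ 0  7  4  1 10  3  4  4  8 12  1 11  4  0] [-0.056 -0.033] [0.056 0.025]
0.042 29 [0 8 9 0 0 0 0 0 0 0 0 9 3 0] [-0.057 -0.013] [0.056 0.008]
0.048 21 [ 0  5  4  0  0  0  0  0  0  0  0 10  2  0] [-0.056 -0.015] [0.051 0.004]
0.054 16 [0 2 5 0 0 0 0 0 0 0 0 6 2 1] [-0.057 -0.013] [ 0.061 -0.005]
```

Request:
send_rows:
  rows:
    - [[0,0,0,0,0,0],[0,0,0,0,0,0],[0,0,0,0,0,0],[0,0,0,0,0,0],[0,0,0,0,0,0],[0,0,0,0,0,0],[0,0,0,0,0,0],[0,0,0,0,0,0]]
  gripper: 0.6

```text
time: 7.4
eef_pos: [0.4125, 0.3734, -0.0228]
ee_rot: [0.0, 0.799, 0.602, 0.001]
contact_force: [0.1, 1.3, 5.6]
width: 0.0573
grip_force: 65.0
```

```bash
python3 -c "
from h import *
go([.411,.373,.19],-16)
prof((.411,.374),.0,.05)"
```

```text
shift cm [ -0.04  -0.1  -21.28] turn [ 0.07 -0.08  0.01] pos [ 0.4125  0.3734 -0.0228] t 7.4 F [0.11 1.29 5.58] w 0.0573 q [0.52 0.4  1.8  0.   0.94 0.8 ]
0.0 922 [61 74 95 89 58 51 60 49 62 56 63 60 53 58] [-0.075 -0.075] [0.075 0.072]
0.006 99 [ 0  1  0  0  4 10 24 24 19 16  0  1  0  0] [-0.054 -0.032] [0.05 0.03]
0.012 81 [ 0  0  0  3  8 12 16 15 11 13  3  0  0  0] [-0.038 -0.031] [0.039 0.031]
0.018 76 [ 0  0  0  4 11  9 13  9 13 11  4  2  0  0] [-0.038 -0.03 ] [0.043 0.03 ]
0.024 89 [ 0  0  7  9  9  7  6 13 16 15  4  3  0  0] [-0.042 -0.029] [0.042 0.031]
0.03 71 [ 0  0  4  6  9  6  4  9  9 16  6  2  0  0] [-0.041 -0.031] [0.042 0.03 ]
0.036 66 [ 0  0  3  7  7  5  6  4  7 18  8  1  0  0] [-0.042 -0.032] [0.041 0.023]
0.042 20 [0 0 2 5 2 0 0 0 0 4 6 1 0 0] [-0.041 -0.013] [0.042 0.01 ]
0.048 21 [ 0  0  2  5  1  0  0  0  0  2 10  1  0  0] [-0.044 -0.012] [0.04  0.011]
```

Request:
send_rows:
  rows:
    - [[0,0,-1,0,0,0],[0,0,-3,0,0,0],[0,0,-6,0,0,0],[0,0,-10,0,0,0],[0,0,-14,0,0,0],[0,0,-17.5,0,0,0],[0,0,-20,0,0,0],[0,0,-20.5,0,0,0]]

```text
time: 8.45
eef_pos: [0.4124, 0.3733, 0.1832]
ee_rot: [0.0, 0.799, 0.602, 0.002]
contact_force: [0.8, -0.1, -1.4]
width: 0.0575
grip_force: 64.5
```

```bash
python3 -c "
from h import *
go([.589,.220,.19],-16)"
```

```text
shift cm [-9.87 21.2  -0.65] turn [ 0.14 -0.14  0.01] pos [0.4124 0.3733 0.1832] t 8.45 F [ 0.81 -0.11 -1.44] w 0.0575 q [ 0.52  0.12  1.68 -0.    1.34  0.8 ]
```

Request:
send_rows:
  rows:
    - [[-1,2.5,-0.2,0,0,0],[-2.5,5.5,-0.4,0,0,0],[-4.2,9,-0.6,0,0,0],[-6,13,-0.6,0,0,0],[-7.7,16.5,-0.6,0,0,0],[-9.2,19.5,-0.6,0,0,0],[-9.9,21.2,-0.6,0,0,0],[-9.9,21.2,-0.6,0,0,0]]

```text
time: 9.45
eef_pos: [0.588, 0.2188, 0.1861]
ee_rot: [-0.001, 0.799, 0.601, -0.001]
contact_force: [0.1, 0.3, -0.7]
width: 0.0572
grip_force: 64.5
```

```bash
cat >> h.py <<'E'
def rim(ctr,z0,z1,rad=.036,r=.02875,cams=('scene','top')):
    for n in cams:
        c=arm.capture(n); e,ry,P=pts(c); q=near(P,ctr,rad,z0,z1); 
        if len(q)>8: f=circ(q[:,:2],r); print(n,len(q),f.x.round(4),np.sqrt(np.mean(f.fun**2)).round(4),np.percentile(q[:,2],[5,50,95]).round(4))
E
python3 -c "
from h import *
go([.589,.220,.19],-16)
c=arm.capture('scene'); e,r,P=pts(c)
S=np.array([.589,.22])
# silhouettes: side surface of held sieve r=.03
for nm,z0,z1,rr in(('held side',.215,.237,.03),('low side',.09,.125,.03),('low rim',.122,.14,.02875)):
    q=near(P,S,.036,z0,z1); f=circ(q[:,:2],rr); print(nm,len(q),f.x.round(4),np.sqrt(np.mean(f.fun**2)).round(4))
for z in np.arange(.1,.3,.006):
    q=near(P,S,.034,z,z+.006); print(round(z,3),len(q),q[:,:2].mean(0).round(3) if len(q) else '')
cv2.imwrite('pics/s5.png',cv2.resize(c['color'][110:210,210:310,::-1],(600,600),interpolation=2))
"
```

```text
shift cm [ 0.14  0.07 -0.39] turn [-0.1   0.03 -0.06] pos [0.588  0.2188 0.1861] t 9.45 F [ 0.09  0.3  -0.73] w 0.0572 q [0.16 0.31 1.46 0.   1.38 0.44]
held side 328 [0.5858 0.2196] 0.0047
low side 459 [0.5893 0.2203] 0.0049
low rim 184 [0.5895 0.2206] 0.0015
0.1 123 [0.591 0.222]
0.106 90 [0.59  0.221]
0.112 80 [0.588 0.22 ]
0.118 81 [0.591 0.22 ]
0.124 85 [0.59  0.221]
0.13 79 [0.588 0.218]
0.136 0 
0.142 0 
0.148 0 
0.154 0 
0.16 0 
0.166 0 
0.172 0 
0.178 0 
0.184 0 
0.19 0 
0.196 0 
0.202 0 
0.208 23 [0.584 0.216]
0.214 74 [0.596 0.223]
0.22 94 [0.59  0.217]
0.226 84 [0.59  0.212]
0.232 80 [0.59  0.212]
0.238 62 [0.591 0.21 ]
0.244 74 [0.593 0.209]
0.25 21 [0.61 0.21]
0.256 20 [0.617 0.211]
0.262 13 [0.609 0.215]
0.268 15 [0.594 0.216]
0.274 12 [0.576 0.213]
0.28 20 [0.588 0.21 ]
0.286 60 [0.572 0.219]
0.292 48 [0.583 0.211]
0.298 53 [0.579 0.208]
```

View pics/s5.png

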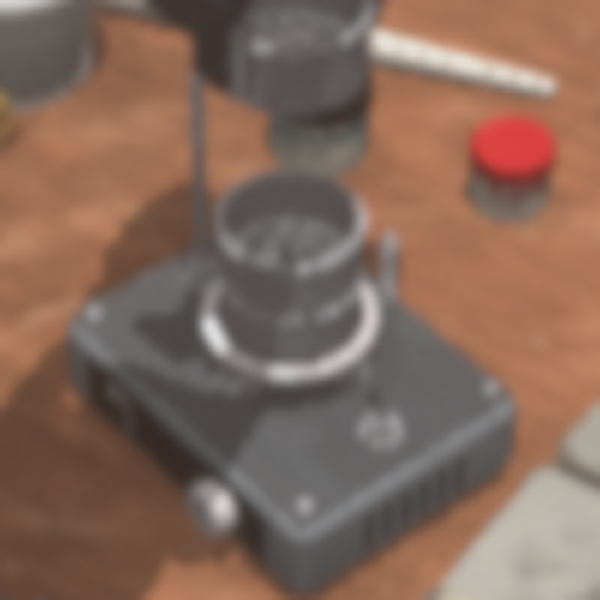

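```bash
python3 -c "
from h import *
S=np.array([.589,.2205]); a=np.radians(-16); M=np.array([[np.cos(a),-np.sin(a)],[np.sin(a),np.cos(a)]])
for k in range(3):
    c=arm.capture('scene'); e,r,P=pts(c)
    for nm,z0,z1 in(('held',.216,.236),('low',.104,.124),('heldrim',.240,.252),('lowrim',.126,.138)):
        q=near(P,S,.036,z0,z1); l=(q[:,:2]-S)@M
        if 'rim' not in nm: l=l[(np.abs(l[:,0])<.024)&(l[:,1]<-.01)]; rr=.03
        else: l=l[np.abs(l[:,0])<.024]; rr=.02875
        f=circ(l,rr); 
        g=least_squares(lambda p:np.hypot(*(l-p).T)-rr,[0,0.],loss='soft_l1',f_scale=.001)
        print(nm,len(l),(g.x*1000).round(2),np.median(np.abs(g.fun)).round(4))
"
```

```text
held 93 [-1.1  -0.24] 0.0006
low 93 [2.25 1.19] 0.0008
heldrim 78 [-2.34 -1.4 ] 0.0013
lowrim 83 [0.51 0.12] 0.0009
held 97 [-1.6   0.27] 0.0007
low 98 [1.48 1.53] 0.0008
heldrim 85 [-2.78 -1.31] 0.0012
lowrim 85 [0.43 0.11] 0.0009
held 95 [-1.04  0.37] 0.0008
low 94 [1.71 1.59] 0.0006
heldrim 84 [-2.97 -0.84] 0.001
lowrim 91 [0.55 0.05] 0.001
```

Request:
send_rows:
  rows:
    - [[0.14,0.28,0,0,0,0],[0.14,0.28,1.5,0,0,0],[0.14,0.28,3,0,0,0],[0.14,0.28,4.5,0,0,0],[0.14,0.28,6,0,0,0],[0.14,0.28,6.8,0,0,0],[0.14,0.28,7,0,0,0],[0.14,0.28,7,0,0,0]]

```text
time: 10.65
eef_pos: [0.5915, 0.2199, 0.1176]
ee_rot: [0.0, 0.799, 0.602, 0.0]
contact_force: [-0.8, 0.4, -0.7]
width: 0.0574
grip_force: 64.5
```

```bash
python3 -c "
from h import *
go([.589,.220,.101],-16)
S=np.array([.589,.2205]); a=np.radians(-16); M=np.array([[np.cos(a),-np.sin(a)],[np.sin(a),np.cos(a)]])
c=arm.capture('scene'); e,r,P=pts(c)
for k in range(3):
    c=arm.capture('scene'); e,r,P=pts(c)
    for nm,z0,z1 in(('held',.146,.166),('low',.104,.124),('heldrim',.170,.182)):
        q=near(P,S,.036,z0,z1); l=(q[:,:2]-S)@M
        if 'rim' not in nm: l=l[(np.abs(l[:,0])<.024)&(l[:,1]<-.01)]; rr=.03
        else: l=l[np.abs(l[:,0])<.024]; rr=.02875
        g=least_squares(lambda p:np.hypot(*(l-p).T)-rr,[0,0.],loss='soft_l1',f_scale=.001)
        print(nm,len(l),(g.x*1000).round(2),np.median(np.abs(g.fun)).round(4))
"
```

```text
shift cm [-0.06 -0.25  1.66] turn [ 0.04 -0.02  0.01] pos [0.5915 0.2199 0.1176] t 10.65 F [-0.75  0.35 -0.69] w 0.0574 q [ 0.16  0.37  1.51 -0.    1.26  0.44]
held 89 [2.48 1.2 ] 0.0009
low 95 [2.21 1.49] 0.0008
heldrim 75 [ 1.73 -0.25] 0.0011
held 88 [2.36 1.15] 0.0007
low 95 [1.79 1.41] 0.0008
heldrim 76 [ 2.51 -0.42] 0.001
held 92 [2.47 1.13] 0.0007
low 97 [1.45 1.61] 0.0009
heldrim 70 [2.18 0.02] 0.0009
```

Request:
send_rows:
  rows:
    - [[0.03,-0.07,0,0,0,0],[0.03,-0.07,0.3,0,0,0],[0.03,-0.07,0.6,0,0,0],[0.03,-0.07,0.8,0,0,0],[0.03,-0.07,1.0,0,0,0],[0.03,-0.07,1.1,0,0,0],[0.03,-0.07,1.2,0,0,0],[0.03,-0.07,1.3,0,0,0]]

```text
time: 11.85
eef_pos: [0.5907, 0.2203, 0.1042]
ee_rot: [0.0, 0.799, 0.602, 0.0]
contact_force: [-0.3, -1.0, -1.5]
width: 0.0573
grip_force: 64.5
```

```bash
python3 -c "
from h import *
go([.589,.220,.101],-16)"
```

```text
shift cm [-0.08 -0.15  0.32] turn [ 0.01 -0.01  0.01] pos [0.5907 0.2203 0.1042] t 11.85 F [-0.28 -0.96 -1.47] w 0.0573 q [0.17 0.39 1.52 0.   1.23 0.44]
```

Request:
send_rows:
  rows:
    - [[0,0,0.1,0,0,0],[0,0,0.15,0,0,0],[0,0,0.2,0,0,0],[0,0,0.25,0,0,0],[0,0,0.3,0,0,0],[0,0,0.35,0,0,0],[0,0,0.35,0,0,0],[0,0,0.35,0,0,0]]

```text
time: 12.85
eef_pos: [0.5907, 0.2203, 0.1012]
ee_rot: [0.0, 0.799, 0.602, 0.0]
contact_force: [-2.0, -0.5, 4.7]
width: 0.0574
grip_force: 64.8
```

Request:
send_rows:
  rows:
    - [[0,0,0,0,0,0],[0,0,0,0,0,0],[0,0,0,0,0,0],[0,0,0,0,0,0],[0,0,0,0,0,0],[0,0,0,0,0,0],[0,0,0,0,0,0],[0,0,0,0,0,0]]
  gripper: 0

```text
time: 13.85
eef_pos: [0.5906, 0.2203, 0.1007]
ee_rot: [0.0, 0.799, 0.602, 0.0]
contact_force: [0.1, -0.1, 0.1]
width: 0.0853
grip_force: 0.0
```

Request:
send_rows:
  rows:
    - [[0,0,-1,0,0,0],[0,0,-3,0,0,0],[0,0,-5,0,0,0],[0,0,-7,0,0,0],[0,0,-9,0,0,0],[0,0,-10.5,0,0,0],[0,0,-11.5,0,0,0],[0,0,-12,0,0,0]]

```text
time: 14.85
eef_pos: [0.5907, 0.2203, 0.2211]
ee_rot: [0.0, 0.799, 0.602, 0.0]
contact_force: [0.1, 0.8, -0.6]
width: 0.0854
grip_force: 0.0
```

```bash
python3 -c "
from h import *
go([.418,.2055,.15],-8)
rim((.589,.2205),.152,.17,cams=('scene','scene'))
c=arm.capture('scene'); e,r,P=pts(c)
for z in np.arange(.12,.19,.004): print(round(z,3),len(near(P,(.589,.2205),.034,z,z+.004)))
cv2.imwrite('pics/s6.png',cv2.resize(c['color'][110:250,190:310,::-1],(600,600*140//120),interpolation=2)[:600])
"
```

```text
shift cm [ -6.18 -16.19   7.11] turn [ 0.01 -0.   -7.99] pos [0.5907 0.2203 0.2211] t 14.85 F [ 0.14  0.78 -0.64] w 0.0854 q [0.17 0.29 1.41 0.   1.44 0.44]
scene 181 [0.5896 0.2202] 0.0013 [0.1526 0.1583 0.1621]
scene 174 [0.5896 0.2205] 0.0014 [0.1524 0.1585 0.1624]
0.12 37
0.124 29
0.128 49
0.132 106
0.136 54
0.14 52
0.144 54
0.148 62
0.152 49
0.156 81
0.16 47
0.164 0
0.168 0
0.172 0
0.176 0
0.18 0
0.184 0
0.188 0
```

View pics/s6.png

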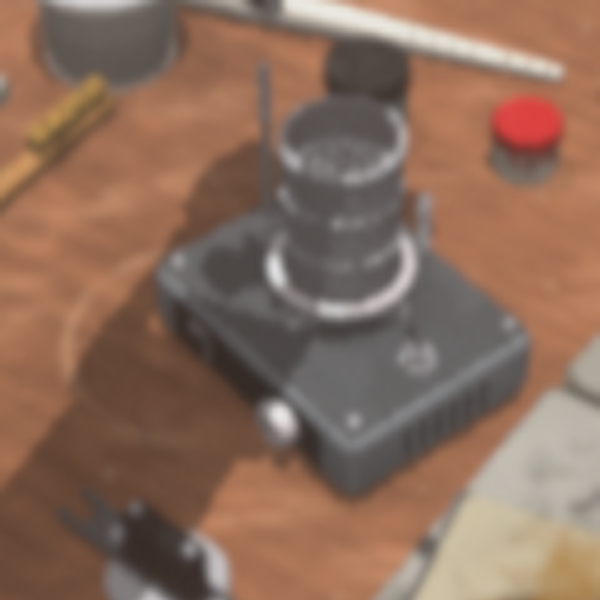

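Request:
send_rows:
  rows:
    - [[-1,-2.5,0,0,0,0.3],[-2.5,-6,0,0,0,0.3],[-4,-10,0,0,0,-4],[-5.2,-13.5,1,0,0,-8],[-6,-15.7,4,0,0,-8],[-6.1,-16.1,7,0,0,-8.3],[-6.1,-16.1,10,0,0,-8.3],[-6.1,-16.1,11.5,0,0,-8.3]]

```text
time: 16.0
eef_pos: [0.4174, 0.2057, 0.1035]
ee_rot: [-0.001, 0.753, 0.658, -0.002]
contact_force: [0.2, 0.1, 0.4]
width: 0.0857
grip_force: 0.0
```

```bash
python3 -c "
from h import *
go([.4195,.2053,-.006],-7.7)
prof((.418,.205),.036,.19,yaw=-8)"
```

```text
shift cm [-0.    0.25 10.95] turn [-0.2   0.07  0.02] pos [0.4174 0.2057 0.1035] t 16.0 F [0.18 0.12 0.39] w 0.0857 q [ 0.2  -0.02  1.99 -0.    1.17  0.33]
0.036 29 [ 0  0  0  0  0  0 26  3  0  0  0  0  0  0] [-0.008 -0.023] [0.005 0.023]
0.042 73 [ 0  0  0  0  0  0 39 34  0  0  0  0  0  0] [-0.008 -0.023] [0.009 0.025]
0.048 37 [ 0  0  0  0  0  0 21 16  0  0  0  0  0  0] [-0.008 -0.023] [0.007 0.022]
0.144 16 [ 0  2  3  0  0  0  0  0  0  0  0 11  0  0] [-0.051 -0.01 ] [0.043 0.012]
0.15 26 [ 0  5  6  0  0  0  0  0  0  0  0 14  1  0] [-0.055 -0.01 ] [0.054 0.013]
0.156 37 [ 0 11  8  0  0  0  0  0  0  0  0 16  2  0] [-0.057 -0.011] [0.053 0.012]
0.162 37 [ 0 13  5  0  0  0  0  0  0  0  0 16  3  0] [-0.058 -0.01 ] [0.054 0.01 ]
0.168 35 [ 0 10  5  0  0  0  0  0  0  0  0 18  2  0] [-0.057 -0.011] [0.055 0.013]
0.174 34 [ 0 10  7  0  0  0  0  0  0  0  1 16  0  0] [-0.058 -0.011] [0.048 0.009]
0.18 28 [ 0  4  5  0  0  0  0  0  0  0  0 18  1  0] [-0.058 -0.011] [0.053 0.01 ]
0.186 23 [0 8 3 0 0 0 0 0 0 0 0 5 5 2] [-0.058 -0.012] [0.069 0.006]
```

Request:
send_rows:
  rows:
    - [[0,0.2,2,-0.2,0,0],[0,0.2,4.5,-0.2,0,0],[0,0.2,6.5,-0.2,0,0],[0,0.2,8.5,-0.2,0,0],[0,0.2,10,-0.2,0,0],[0,0.2,10.9,-0.2,0,0],[0,0.2,10.9,-0.2,0,0],[0,0.2,10.9,-0.2,0,0]]

```text
time: 17.05
eef_pos: [0.4217, 0.2059, -0.0027]
ee_rot: [0.002, 0.753, 0.658, 0.002]
contact_force: [-0.1, -0.0, -0.2]
width: 0.0853
grip_force: 0.0
```

Request:
send_rows:
  rows:
    - [[0,0,0,0,0,0],[0,0,0,0,0,0],[0,0,0,0,0,0],[0,0,0,0,0,0],[0,0,0,0,0,0],[0,0,0,0,0,0],[0,0,0,0,0,0],[0,0,0,0,0,0]]
  gripper: 1

```text
time: 18.05
eef_pos: [0.4214, 0.2058, -0.003]
ee_rot: [0.002, 0.753, 0.658, 0.001]
contact_force: [0.5, 0.2, 2.8]
width: 0.0151
grip_force: 60.7
```

```bash
python3 -c "
from h import *
go([.4195,.2053,.18],-7.7)
prof((.418,.205),.006,.06,yaw=-8)"
```

```text
shift cm [ -0.07  -0.1  -18.31] turn [ 0.24 -0.01  0.01] pos [ 0.4214  0.2058 -0.003 ] t 18.05 F [0.51 0.17 2.75] w 0.0151 q [ 0.2   0.17  2.04 -0.    0.93  0.33]
0.006 156 [ 0  0  0  1 23 46 42 10 16 16  2  0  0  0] [-0.037 -0.067] [0.032 0.066]
0.012 165 [ 0  0  0  0 12 17 67 46 19  3  1  0  0  0] [-0.027 -0.068] [0.03  0.056]
0.018 19 [ 0  0  0  0  0  0 13  6  0  0  0  0  0  0] [-0.008 -0.037] [ 0.01  -0.002]
0.024 16 [ 0  0  0  0  0  0 12  4  0  0  0  0  0  0] [-0.009 -0.023] [ 0.007 -0.001]
0.03 22 [ 0  0  0  0  0  4 12  5  0  1  0  0  0  0] [-0.016 -0.024] [ 0.022 -0.004]
0.036 29 [ 0  0  0  0  0  9 13  4  2  1  0  0  0  0] [-0.02  -0.023] [0.021 0.006]
0.042 58 [ 0  0  0  0  0 11 16 24  5  2  0  0  0  0] [-0.019 -0.024] [0.023 0.009]
0.048 37 [ 0  0  0  0  0  8  6 10 11  2  0  0  0  0] [-0.019 -0.021] [0.022 0.007]
0.054 21 [0 0 0 0 0 7 4 4 5 1 0 0 0 0] [-0.018 -0.012] [0.023 0.002]
```

Request:
send_rows:
  rows:
    - [[0,0,-1,0,0,0],[0,0,-3,0,0,0],[0,0,-6.5,0,0,0],[0,0,-10,0,0,0],[0,0,-14,0,0,0],[0,0,-18,0,0,0],[0,0,-20.5,0,0,0],[0,0,-20.8,0,0,0]]

```text
time: 19.1
eef_pos: [0.421, 0.2061, 0.2064]
ee_rot: [0.002, 0.753, 0.658, 0.003]
contact_force: [0.0, -0.1, -2.5]
width: 0.0147
grip_force: 60.0
```

```bash
python3 -c "
from h import *
go([.5906,.2203,.205],-16)"
```

```text
shift cm [ 3.67 16.61  0.26] turn [ 0.37 -0.09  8.32] pos [0.421  0.2061 0.2064] t 19.1 F [ 0.05 -0.13 -2.49] w 0.0147 q [ 0.2  -0.13  1.88 -0.    1.38  0.33]
```

Request:
send_rows:
  rows:
    - [[0.5,2.5,0,0.2,0,1],[1.3,6,0,0.2,0,3],[2.2,10,0,0.2,0,6],[3,13.5,0,0.2,0,8.3],[3.5,15.7,0,0.2,0,8.3],[3.7,16.6,0,0.3,0,8.3],[3.7,16.6,0,0.3,0,8.3],[3.7,16.6,0,0.3,0,8.3]]

```text
time: 20.1
eef_pos: [0.5888, 0.2204, 0.2049]
ee_rot: [-0.001, 0.798, 0.602, -0.001]
contact_force: [-0.5, -0.2, -1.9]
width: 0.0145
grip_force: 60.0
```

```bash
cat > lid.py <<'E'
from h import *
# lid disc + strap in l frame; args: expected z of strap top
def lid(zs,n=2):
    S=np.array([.589,.2205]); a=np.radians(-16); M=np.array([[np.cos(a),-np.sin(a)],[np.sin(a),np.cos(a)]])
    for k in range(n):
        c=arm.capture('scene'); e,r,P=pts(c)
        q=near(P,S,.085,zs-.007,zs+.006); l=np.c_[(q[:,:2]-S)@M,q[:,2]]
        s=l[(np.abs(l[:,1])>.035)]; 
        p=s[s[:,1]>0]; m=s[s[:,1]<0]
        R=cv2.minAreaRect((s[:,:2]*1000).astype(np.float32))
        d=l[(np.abs(l[:,1])<.02)&(l[:,0]<-.012)]
        g=least_squares(lambda t:np.hypot(d[:,0]-t[0],d[:,1]-t[1])-.03 if 0 else np.maximum(np.hypot(d[:,0]-t[0],d[:,1]-t[1])-.03,0),[0,0])
        print("strap",len(p),len(m),"x+",np.median(p[:,0]).round(4),"x-",np.median(m[:,0]).round(4),"z",np.median(p[:,2]).round(4),np.median(m[:,2]).round(4),"rect",R,"disc xmin",len(d),np.percentile(d[:,0],[2,10]).round(4) if len(d) else '', "yext",s[:,1].min().round(4),s[:,1].max().round(4))
E
python3 -c "
from lid import *
go([.5906,.2203,.205],-16)
lid(.220)
prof((.589,.2205),.18,.27)"
```

```text
shift cm [ 0.04  0.18 -0.01] turn [-0.16  0.02  0.03] pos [0.5888 0.2204 0.2049] t 20.1 F [-0.48 -0.16 -1.92] w 0.0145 q [0.17 0.3  1.43 0.   1.42 0.44]
strap 62 101 x+ -0.0047 x- -0.0021 z 0.2216 0.2215 rect ((-2.1554927825927734, 0.4219512939453125), (23.27154541015625, 140.01113891601562), 1.1929054260253906) disc xmin 92 [-0.0297 -0.0277] yext -0.0697 0.0704
strap 67 101 x+ -0.006 x- -0.0018 z 0.2217 0.222 rect ((-0.1357278823852539, -0.682037353515625), (138.11053466796875, 23.835914611816406), 89.77371215820312) disc xmin 94 [-0.0297 -0.0274] yext -0.0698 0.0684
0.204 4 [0 0 0 0 1 2 1 0 0 0 0 0 0 0] [-0.024 -0.024] [-0.008 -0.005]
0.21 13 [0 0 0 0 7 4 1 0 1 0 0 0 0 0] [-0.025 -0.023] [0.017 0.022]
0.216 275 [ 0  0  0  1 48 94 65 38 13 16  0  0  0  0] [-0.032 -0.069] [0.029 0.07 ]
0.222 138 [ 0  0  0  0  2 23 68 45  0  0  0  0  0  0] [-0.025 -0.072] [0.01  0.065]
0.228 23 [ 0  0  0  0  0  1 20  2  0  0  0  0  0  0] [-0.012 -0.025] [ 0.006 -0.   ]
0.234 24 [ 0  0  0  0  0  6 16  2  0  0  0  0  0  0] [-0.017 -0.025] [ 0.005 -0.004]
0.24 32 [ 0  0  0  0  0 10 16  4  2  0  0  0  0  0] [-0.019 -0.025] [0.019 0.002]
0.246 42 [ 0  0  0  0  8 12 14  3  3  2  0  0  0  0] [-0.023 -0.025] [0.02  0.005]
0.252 82 [ 0  0  0  0  5 16 26 31  4  0  0  0  0  0] [-0.022 -0.024] [0.019 0.009]
0.258 43 [ 0  0  0  0  9 11  1 18  4  0  0  0  0  0] [-0.022 -0.011] [0.018 0.009]
0.264 30 [ 0  0  0  0  3 10  2 11  4  0  0  0  0  0] [-0.022 -0.011] [0.018 0.007]
0.27 35 [ 0  0  0  0  3  7  2 14  8  1  0  0  0  0] [-0.022 -0.012] [0.021 0.008]
```

Request:
send_rows:
  rows:
    - [[0.03,0.18,0.5,0,0,0],[0.03,0.18,1.5,0,0,0],[0.03,0.18,2.5,0,0,0],[0.03,0.18,3.5,0,0,0],[0.03,0.18,4,0,0,0],[0.03,0.18,4.2,0,0,0],[0.03,0.18,4.2,0,0,0],[0.03,0.18,4.2,0,0,0]]

```text
time: 21.25
eef_pos: [0.5918, 0.2202, 0.1638]
ee_rot: [-0.001, 0.799, 0.602, -0.0]
contact_force: [0.6, -0.2, -1.8]
width: 0.0148
grip_force: 60.0
```

```bash
python3 -c "
from lid import *
go([.5906,.2203,.150],-16)
lid(.1795,3)
S=np.array([.589,.2205]); a=np.radians(-16); M=np.array([[np.cos(a),-np.sin(a)],[np.sin(a),np.cos(a)]])
c=arm.capture('scene'); e,r,P=pts(c)
def side(z0,z1):
    q=near(P,S,.036,z0,z1); l=(q[:,:2]-S)@M; l=l[(np.abs(l[:,0])<.028)&(l[:,1]<-.01)]
    g=least_squares(lambda p:np.hypot(*(l-p).T)-.03,[0,0.],loss='soft_l1',f_scale=.001); print(len(l),(g.x*1000).round(2))
side(.134,.154); side(.104,.124)
q=near(P,S,.036,.172,.182); l=(q[:,:2]-S)@M; print('disc',len(l),np.percentile(l,[1,5,95,99],axis=0).round(4).tolist())
cv2.imwrite('pics/s7.png',cv2.resize(c['color'][100:210,200:320,::-1],(650,596),interpolation=2))
"
```

```text
shift cm [-0.02 -0.12  1.38] turn [-0.05 -0.03  0.01] pos [0.5918 0.2202 0.1638] t 21.25 F [ 0.55 -0.22 -1.84] w 0.0148 q [0.16 0.33 1.47 0.   1.34 0.44]
strap 54 95 x+ -0.0043 x- 0.0015 z 0.1798 0.1802 rect ((2.3488731384277344, 0.44901275634765625), (24.935827255249023, 138.632568359375), 0.006558322813361883) disc xmin 71 [-0.0273 -0.025 ] yext -0.0689 0.0698
strap 55 95 x+ -0.0038 x- 0.0005 z 0.18 0.1804 rect ((0.772099494934082, -0.8323593139648438), (22.542417526245117, 138.83998107910156), 1.1831384897232056) disc xmin 71 [-0.0263 -0.0249] yext -0.0704 0.0685
strap 54 94 x+ -0.0037 x- 0.0011 z 0.1794 0.1798 rect ((0.8633699417114258, -0.83294677734375), (23.573440551757812, 134.73562622070312), 1.350287914276123) disc xmin 72 [-0.027  -0.0251] yext -0.0682 0.0665
104 [1.29 1.22]
105 [1.51 1.51]
disc 206 [[-0.0264, -0.0343], [-0.0244, -0.0309], [0.0264, 0.0241], [0.0308, 0.033]]
```

View pics/s7.png

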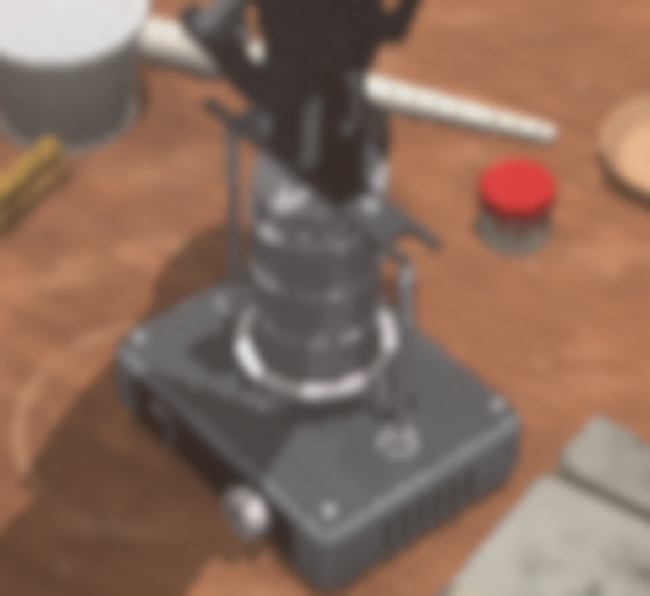

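Request:
send_rows:
  rows:
    - [[0,-0.11,0,0,0,0],[0,-0.11,0.2,0,0,0],[0,-0.11,0.4,0,0,0],[0,-0.11,0.5,0,0,0],[0,-0.11,0.6,0,0,0],[0,-0.11,0.7,0,0,0],[0,-0.11,0.8,0,0,0],[0,-0.11,0.9,0,0,0]]

```text
time: 22.45
eef_pos: [0.5904, 0.2204, 0.1542]
ee_rot: [-0.001, 0.799, 0.602, -0.0]
contact_force: [-0.7, -0.5, -1.8]
width: 0.015
grip_force: 60.0
```

```bash
python3 -c "
from lid import *
go([.5906,.2203,.150],-16)"
```

```text
shift cm [-0.01  0.02  0.42] turn [-0.1  -0.01  0.01] pos [0.5904 0.2204 0.1542] t 22.45 F [-0.7  -0.5  -1.77] w 0.015 q [0.17 0.34 1.48 0.   1.32 0.44]
```

Request:
send_rows:
  rows:
    - [[0,0,0.1,0,0,0],[0,0,0.2,0,0,0],[0,0,0.25,0,0,0],[0,0,0.3,0,0,0],[0,0,0.35,0,0,0],[0,0,0.4,0,0,0],[0,0,0.45,0,0,0],[0,0,0.45,0,0,0]]

```text
time: 23.45
eef_pos: [0.5905, 0.2205, 0.15]
ee_rot: [-0.001, 0.799, 0.602, -0.0]
contact_force: [-0.3, 1.3, 0.1]
width: 0.0147
grip_force: 60.2
```

```bash
python3 -c "
from lid import *
go([.5906,.2203,.142],-16)
lid(.166,2)"
```

```text
shift cm [-0.01  0.02  0.8 ] turn [-0.09 -0.01  0.01] pos [0.5905 0.2205 0.15  ] t 23.45 F [-0.31  1.28  0.13] w 0.0147 q [0.17 0.34 1.49 0.   1.32 0.44]
strap 58 97 x+ -0.0044 x- -0.0003 z 0.1658 0.1664 rect ((0.4405651092529297, -1.1429824829101562), (23.901567459106445, 136.9215087890625), 1.4049835205078125) disc xmin 83 [-0.0287 -0.0265] yext -0.0695 0.0671
strap 59 100 x+ -0.0048 x- 0.0004 z 0.1663 0.1662 rect ((-1.3432016372680664, 0.6324920654296875), (23.260889053344727, 140.89707946777344), 1.580382227897644) disc xmin 84 [-0.0293 -0.028 ] yext -0.0701 0.0709
```

Request:
send_rows:
  rows:
    - [[0,0,0.1,0,0,0],[0,0,0.15,0,0,0],[0,0,0.2,0,0,0],[0,0,0.25,0,0,0],[0,0,0.3,0,0,0],[0,0,0.35,0,0,0],[0,0,0.4,0,0,0],[0,0,0.4,0,0,0]]

```text
time: 24.55
eef_pos: [0.5906, 0.2205, 0.146]
ee_rot: [-0.001, 0.799, 0.602, -0.0]
contact_force: [-2.6, -1.1, 4.2]
width: 0.0144
grip_force: 60.9
```

```bash
python3 -c "
from lid import *
go([.5906,.2203,.142],-16)
lid(.162,2)"
```

```text
shift cm [-0.02  0.    0.4 ] turn [-0.08 -0.02  0.01] pos [0.5906 0.2205 0.146 ] t 24.55 F [-2.64 -1.06  4.17] w 0.0144 q [0.17 0.35 1.49 0.   1.31 0.44]
strap 58 98 x+ -0.0047 x- 0.0005 z 0.1626 0.1624 rect ((-1.0048608779907227, 0.118927001953125), (23.630931854248047, 137.73497009277344), 1.1646298170089722) disc xmin 87 [-0.03   -0.0274] yext -0.0686 0.0689
strap 57 94 x+ -0.0038 x- 0.0001 z 0.163 0.1629 rect ((-1.619161605834961, 0.5193634033203125), (24.528305053710938, 140.8994903564453), 1.5118131637573242) disc xmin 88 [-0.0292 -0.0277] yext -0.0702 0.0708
```

Request:
send_rows:
  rows:
    - [[0,0,0.1,0,0,0],[0,0,0.15,0,0,0],[0,0,0.2,0,0,0],[0,0,0.25,0,0,0],[0,0,0.3,0,0,0],[0,0,0.35,0,0,0],[0,0,0.38,0,0,0],[0,0,0.38,0,0,0]]

```text
time: 25.65
eef_pos: [0.5907, 0.2205, 0.1428]
ee_rot: [-0.001, 0.799, 0.602, -0.0]
contact_force: [-3.0, -0.6, 7.4]
width: 0.0146
grip_force: 61.2
```

```bash
python3 -c "
from lid import *
go([.5906,.2203,.142],-16)
lid(.158,2)
S=np.array([.589,.2205]); a=np.radians(-16); M=np.array([[np.cos(a),-np.sin(a)],[np.sin(a),np.cos(a)]])
c=arm.capture('scene'); e,r,P=pts(c)
for z0,z1 in((.126,.146),(.096,.116)):
    q=near(P,S,.036,z0,z1); l=(q[:,:2]-S)@M; l=l[(np.abs(l[:,0])<.028)&(l[:,1]<-.01)]
    g=least_squares(lambda p:np.hypot(*(l-p).T)-.03,[0,0.],loss='soft_l1',f_scale=.001); print(len(l),(g.x*1000).round(2))
print(arm.observe()['contact_force'])
"
```

```text
shift cm [-0.02 -0.    0.08] turn [-0.06 -0.02  0.01] pos [0.5907 0.2205 0.1428] t 25.65 F [-3.03 -0.59  7.36] w 0.0146 q [0.17 0.35 1.49 0.   1.3  0.44]
strap 55 91 x+ -0.0044 x- -0.0 z 0.159 0.1593 rect ((1.0076026916503906, 0.4679718017578125), (139.32144165039062, 24.6553955078125), 89.640625) disc xmin 90 [-0.0294 -0.0273] yext -0.0691 0.0702
strap 53 92 x+ -0.0044 x- -0.0 z 0.1589 0.1593 rect ((-1.3544864654541016, -0.0142974853515625), (22.921215057373047, 137.87217712402344), 1.1533693075180054) disc xmin 90 [-0.0293 -0.0279] yext -0.0687 0.0688
89 [1.75 1.34]
113 [1.19 1.39]
[-2.99583958 -1.12976103  7.2083695 ]
```

Request:
send_rows:
  rows:
    - [[0,-0.03,0,0,0,0],[0,-0.03,0,0,0,0],[0,-0.03,0,0,0,0],[0,-0.03,0,0,0,0],[0,-0.03,0,0,0,0],[0,-0.03,0,0,0,0],[0,-0.03,0,0,0,0],[0,-0.03,0,0,0,0]]

```text
time: 26.8
eef_pos: [0.5906, 0.2205, 0.1429]
ee_rot: [-0.0, 0.799, 0.602, 0.0]
contact_force: [-2.0, -1.4, 8.0]
width: 0.0149
grip_force: 61.2
```

```bash
python3 -c "
from lid import *
go([.5906,.2203,.142],-16)
lid(.158,1)
print(arm.job_done())
"
```

```text
shift cm [-0.02  0.01  0.09] turn [-0.03 -0.03  0.01] pos [0.5906 0.2205 0.1429] t 26.8 F [-1.98 -1.4   7.97] w 0.0149 q [0.17 0.35 1.49 0.   1.3  0.44]
strap 56 87 x+ -0.0043 x- 0.0002 z 0.1592 0.1597 rect ((1.1372060775756836, -0.18816375732421875), (137.40480041503906, 24.431108474731445), 89.40579223632812) disc xmin 91 [-0.0297 -0.0273] yext -0.069 0.0686
the job is handed in; nothing more can be done
None
```

The job was handed in at 26.8 s, no verdict returned: sieve nested and released, lid seated with its forks at the rods, and the arm still holding it down with about 9–10 N, platform sunk about 7 mm by my reckoning from arm travel and force (not read directly).

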